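# Pump parts from strip-down row to assembly tray, in reverse order

## Task

The four pump parts in the grey dishes on the wooden board lie in the order in which they came off the pump; put them into the empty metal tray in the reverse order, ready for reassembly: the part at the left end of the row (as the robot sees it) goes into the right-hand end pocket, the next one into the pocket beside it, and so on. Each part must lie flat in its own pocket, the same way up as it was, and must be set down, not dropped.

Things in the scene. Friction and masses are not known exactly. Their poses are not given: they have to be found in the camera images.
- gear: toothed gear wheel with hub, lying flat, hub up: toothed disc 47 mm across and 14 mm thick, and on it a round hub 26 mm wide from 14 to 34 mm above the underside (grip the hub). Loose, 0.13 to 0.3 kg. Origin: centre of underside, z up; at the start 9 mm above the bench, within 4 mm of its dish's centre, yawed up to 0.5 rad from the dish.
- nut: large hexagon nut lying flat, 44 mm across flats, 51 mm across corners, 24 mm high, open hole 26 mm wide; two flats face its own +x and -x, the others every 60 degrees (grip across flats). Loose, 0.13 to 0.3 kg. Origin: centre of underside, z up; at the start 9 mm above the bench, within 4 mm of its dish's centre, yawed up to 0.5 rad from the dish.
- flange: square flange plate with a round boss: plate 46 x 46 mm (sides along its x and y) and 10 mm thick, boss 30 mm in diameter from 10 to 36 mm above the underside (grip the boss). Loose, 0.13 to 0.3 kg. Origin: centre of underside, z up; at the start 9 mm above the bench, within 4 mm of its dish's centre, yawed up to 0.2 rad from the dish.
- bearing: round ball bearing lying flat, plain ring 48 mm in diameter, 18 mm high, black seal and closed dark bore on top (grip across the outside). Loose, 0.13 to 0.3 kg. Origin: centre of underside, z up; at the start 9 mm above the bench, within 4 mm of its dish's centre, yawed up to 0.5 rad from the dish.
- strip_board: strip-down board: flat wooden board 90 x 290 mm, 6 mm thick, fixed on the bench, carrying the row of four dishes along its y axis, at y = +105, +35, -35 and -105 mm. Origin: centre of its underside; +y is the left end as the robot sees it, z up; yaw within 0.2 rad.
- dish_a: square grey plastic dish, one of four alike in a row on the wooden board; 68 x 68 mm outside, 62 x 62 mm inside, floor 3 mm thick, lip tops 6 mm above its underside; fixed. This one holds the gear at the start. Origin: centre of underside, 6 mm above the bench; axes parallel to the board's.
- dish_b: square grey plastic dish, one of four alike in a row on the wooden board; 68 x 68 mm outside, 62 x 62 mm inside, floor 3 mm thick, lip tops 6 mm above its underside; fixed. This one holds the nut at the start. Origin: centre of underside, 6 mm above the bench; axes parallel to the board's.
- dish_c: square grey plastic dish, one of four alike in a row on the wooden board; 68 x 68 mm outside, 62 x 62 mm inside, floor 3 mm thick, lip tops 6 mm above its underside; fixed. This one holds the flange at the start. Origin: centre of underside, 6 mm above the bench; axes parallel to the board's.
- dish_d: square grey plastic dish, one of four alike in a row on the wooden board; 68 x 68 mm outside, 62 x 62 mm inside, floor 3 mm thick, lip tops 6 mm above its underside; fixed. This one holds the bearing at the start. Origin: centre of underside, 6 mm above the bench; axes parallel to the board's.
- build_tray: empty aluminium assembly tray 88 x 288 mm, fixed; four square pockets in a row, centred at x = 0, y = +105, +35, -35 and -105 mm, 66 x 66 mm inside; pocket floors 6 mm, lips and partitions (4 mm thick) 12 mm above the bench. Origin: centre of underside, on the bench; +y is the left end as the robot sees it; yaw within 0.2 rad.
Things that resemble listed ones, but are neither listed nor needed, are in the scene too. What is shaped like the gear but blue or green is not meant.

How it is judged:
By the outcome, as a careful person would: the job done as asked, in the order asked, and still so for the second after the job is handed in, with the robot touching nothing.
It also fails if it takes over 115 s, if anything falls off the work surface, if the arm or the gripper's body presses on something with over 40 N, if the wrist force passes 120 N, or if a joint passes its speed limit or range.

## Robot

A 6-joint arm with a two-finger parallel gripper is mounted at the origin on the work surface. World frame = base frame: x ahead of the robot, y to its left, z up, the work surface at z = 0. Lengths are in m, angles in rad, forces in N, time in s.
With the tool pointing down it reaches from about 0.3 to 0.775 m from the base axis. Payload 14.6 kg.
Tool frame: the origin (TCP) lies on the front face of the gripper's body, between the roots of the fingers; the fingertips stand 97 mm ahead of it and the grasp point (between the pads) lies 78 mm ahead of it (env.pinch_z is the z of the grasp point in the tool frame, in m); z points along the fingers, y is the line along which they close (so a half turn about z gives the same grasp; the last joint's range is limited). The gripper opens to 94 mm and grips with 3 to 60 N. Pads are 16 mm wide; open, the fingers measure 119 mm over their backs; the gripper's body (75 mm by 177 mm) begins 78 mm behind the grasp point.
Start: joints at [-1.273, 0.3, 1.521, -0, 1.321, -0.067], TCP at [0.196, -0.514, 0.303] pointing down, gripper open.
Joint ranges: [-3.03, 3.03], [-0.79, 2.21], [0.23, 2.52], [-1.04, 4.18], [0, 3.07], [-2.55, 2.55]. Speed limits (rad/s): [2.22, 2.22, 2.57, 3.14, 3.14, 3.14].

## Interface

Orientations are given as a unit quaternion [x, y, z, w].
In Python, from cell import env gives the robot as it stands. The module is installed in compiled form; this text tells all that it offers.
- The arm moves only by the shell command python3 -m crank 'ROWS' [FORCE]. ROWS is JSON, a list of rows, each an object with "linear": the shift along the tool's x, y, z in units of 25 mm (1.0 is 25 mm), a list of three; "turn": the turn, a rotation vector about the tool's x, y, z in units of 5 degrees (1.0 is 5 degrees), a list of three; "fingers": the closure, from -1 (fully open) to 1 (shut). A call has 1 to 8 rows; each row shifts and turns the commanded pose from where the row before left it, along the tool's axes as they then stand; what a row does not reach is not made up. A row lasts 1/12 s, in which the tool goes at most 41.7 mm and 7.16 degrees, less where a joint would pass 70% of its speed; a pose out of reach is approached as far as the arm can. A call is refused whole if a number of a shift passes 1 or a number of a turn 1, either way. A call with a gripper value outside its range is refused whole. The fingers move at their own pace and stop on an object; FORCE is the grip in N (left out, the last holds). Time passes only in rows, so rows that do not move let the fingers close. It gives the time, the measured TCP pose, the force, the opening and the grip force at its end, in the units of the state.
- env.sense(): the state, without advancing time (a new reading comes with each control period).
- env.capture(name): name is "side" or "top" or "wrist"; returns the picture (384x512x3 uint8, blue, green, red); there is no depth.
- env.camera_model(name): a dict with "fx", "fy", "cx", "cy" (pixels), "k1" (the pictures are not rectified: a ray, as slopes to the right and down, at radius r is drawn at 1 + k1 r^2 times it, then the intrinsics apply), "rvec" (rotation vector, rad) and "tvec" (3), from world to camera coordinates, as OpenCV has them. Camera axes: x right, y down, z forward; pixel columns grow to the right and rows downward; lengths in m; the calibration is good to about 2 mm. A picture is of the moment at which its call begins: read the wrist's pose just before it. camera_model takes no time and is no camera call; for the wrist camera it gives the pose at the moment of the call.
- env.finish_job(): hands the job in; it is judged then, once.
The state is a dict: "t": time; "joints": joint angles; "joint_velocities": joint speeds; "joint_efforts": joint torques, N m; "position": TCP position; "tcp_rot": TCP orientation; "wrist_force": force on the tool from outside, world axes, zero at the start; "wrist_torque": the same for the moment, N m; "finger_gap": opening from 0.0 (shut) to 1.0 (fully open); "finger_force": force on a finger pad.
Only numpy, scipy, OpenCV 4.12 (cv2) and the standard library are available. Lean on these libraries where they do the work, as an engineer would, in place of code of your own. Each camera call takes 0.05 s, during which the arm holds its last target. There are 200 camera calls.

## Working session

There is one attempt and no reset: what is moved stays moved. The work goes in short steps, Python scripts to look and compute and a shell command to move; the robot and the scene stay as the last step left them, time stands still between calls to the robot, and variables do not carry over. Pictures are saved under pics/ and viewed, at most 14 in all, crops included, and the job is handed in when it is done.

```bash
mkdir -p pics; python3 - <<'E'
from cell import env
import cv2,numpy as np
print(env.sense())
for n in("top","side"):
    cv2.imwrite(f"pics/{n}0.png",env.capture(n)); m=env.camera_model(n); print(n,m, -cv2.Rodrigues(np.array(m["rvec"]))[0].T@np.array(m["tvec"]))
E
```

```text
{'t': 0.0, 'joints': array([-1.27262543e+00,  3.00428651e-01,  1.52160994e+00,  2.66178999e-05,
        1.32069918e+00, -6.66476252e-02]), 'joint_velocities': array([ 2.03747722e-04, -4.64028983e-04, -9.43001097e-05,  2.00442362e-04,
        1.94724543e-04,  1.01260725e-03]), 'joint_efforts': array([ 7.77313089e-04, -5.31810236e+01, -3.52733588e+01,  7.08359038e-02,
        2.43939750e-02, -1.45498775e-04]), 'position': array([ 0.19615784, -0.51365629,  0.30209735]), 'tcp_rot': array([ 9.83409947e-01,  1.81396109e-01, -5.33255157e-05, -5.70214326e-04]), 'wrist_force': array([0.73306062, 0.5541325 , 0.59639104]), 'wrist_torque': array([0.0195993 , 0.03722243, 0.06951112]), 'finger_force': 0.0, 'finger_gap': 0.9948353832680894}
top {'fx': 394.74491737109685, 'fy': 394.74491737109685, 'cx': 259.0292118787733, 'cy': 191.06833955614698, 'k1': -0.002851260931378314, 'rvec': array([ 2.09604169, -2.14036895,  0.1602357 ]), 'tvec': array([-0.03253645,  0.52825758,  0.88649525])} [ 0.36435631 -0.06478513  0.96386508]
side {'fx': 430.56774081949334, 'fy': 430.56774081949334, 'cx': 254.30075888764816, 'cy': 189.69841666850454, 'k1': -0.11908721661448866, 'rvec': array([ 1.06523698, -2.36060429,  1.03362909]), 'tvec': array([0.32344115, 0.32863928, 0.79713176])} [-0.0762928   0.47559464  0.78487332]
```

View pics/top0.png

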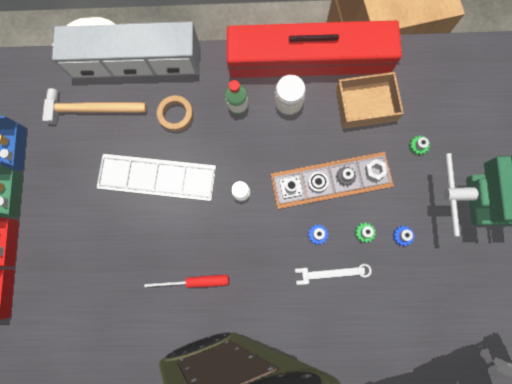

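View pics/side0.png

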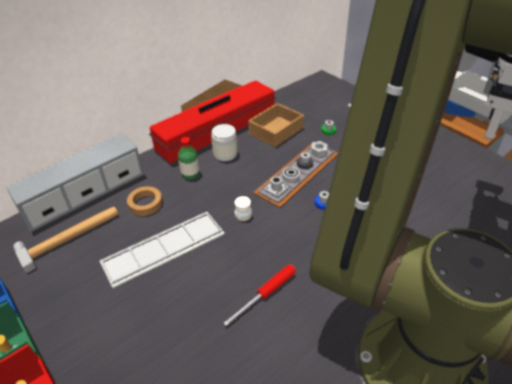

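The top view shows the tray near (156,178) and the board near (332,180), with flange, bearing or gear, and nut from left to right. Image left is +y. I'll enlarge both views next.

```bash
cat > h.py <<'E'
import cv2,numpy as np
from cell import env
def ray(m,uv):
    K=np.array([[m["fx"],0,m["cx"]],[0,m["fy"],m["cy"]],[0,0,1]])
    p=cv2.undistortPoints(np.array(uv,float).reshape(-1,1,2),K,np.array([m["k1"],0,0,0.]))[:,0]
    R=cv2.Rodrigues(np.array(m["rvec"]))[0]
    return -R.T@np.array(m["tvec"]), np.c_[p,np.ones(len(p))]@R
def onz(m,uv,z):
    c,d=ray(m,uv); return c+d*((z-c[2])/d[:,2])[:,None]
def tri(ms,uvs):
    A=0;b=0
    for m,uv in zip(ms,uvs):
        c,d=ray(m,[uv]); d=d[0]/np.linalg.norm(d[0]); P=np.eye(3)-np.outer(d,d); A=A+P; b=b+P@c
    return np.linalg.solve(A,b)
def crop(img,x0,y0,w,h,s,name):
    cv2.imwrite(name,cv2.resize(img[y0:y0+h,x0:x0+w],None,fx=s,fy=s,interpolation=cv2.INTER_CUBIC))
E
python3 - <<'E'
import cv2,numpy as np
from h import crop
t=cv2.imread("pics/top0.png");s=cv2.imread("pics/side0.png")
a=cv2.resize(t[150:210,90:220],None,fx=6,fy=6,interpolation=2)[:290+70]
b=cv2.resize(t[148:210,265:395],None,fx=6,fy=6,interpolation=2)
im=np.vstack([cv2.resize(t[150:205,90:220],None,fx=5,fy=5,interpolation=2),cv2.resize(t[150:210,265:395],None,fx=5,fy=5,interpolation=2)])
print(im.shape); cv2.imwrite("pics/c1.png",im)
im=np.hstack([cv2.resize(s[205:290,95:230],None,fx=3,fy=3,interpolation=2),np.vstack([cv2.resize(s[138:208,250:342],None,fx=4,fy=4,interpolation=2)])[:255]])
print(im.shape); 
im=np.vstack([cv2.resize(s[205:290,95:230],(675,425)[:2] if 0 else None,fx=3,fy=3,interpolation=2),cv2.resize(s[138:208,245:380],None,fx=3,fy=3,interpolation=2)]);print(im.shape);cv2.imwrite("pics/c2.png",im)
E
```

```text
(575, 650, 3)
(255, 773, 3)
(465, 405, 3)
```

View pics/c1.png

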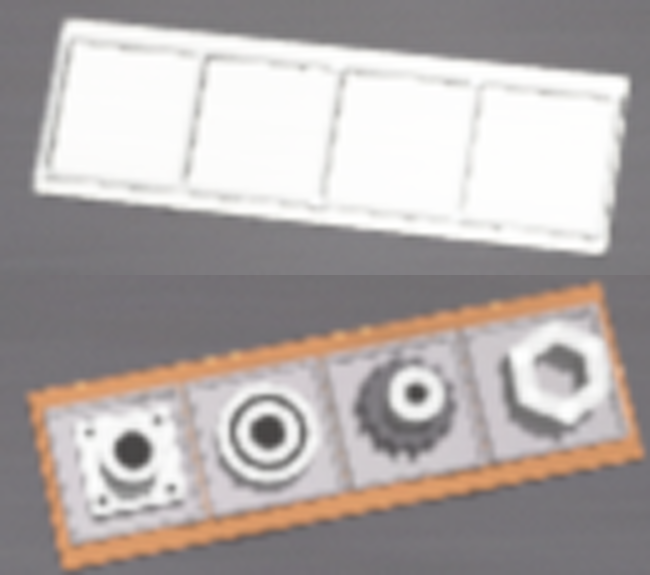

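View pics/c2.png

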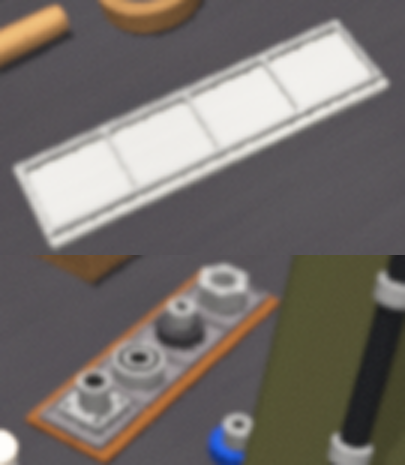

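The crops show the row from left to right as flange, bearing, gear, nut. The side view gives the same order. Now I'll triangulate.

```bash
cat > m.py <<'E'
from h import *
T=env.camera_model("top");S=env.camera_model("side")
t=lambda x,y,y0=0:((x+.5)/5-.5+(265 if y0 else 90),(y-y0+.5)/5-.5+150)
s=lambda x,y,o=0:((x+.5)/3-.5+(245 if o else 95),(y-o+.5)/3-.5+(138 if o else 205))
tr=[tri([T,S],[t(*a),s(*b)]) for a,b in zip([(68,20),(630,78),(605,252),(37,190)],[(15,167),(337,20),(388,85),(52,247)])]
bo=[tri([T,S],[t(*a,275),s(*b,255)]) for a,b in zip([(35,395),(602,285),(643,452),(65,568)],[(30,418),(200,270),(277,300),(103,460)])]
pa=[tri([T,S],[t(*a,275),s(*b,255)]) for a,b in zip([(132,450),(267,432),(415,392),(563,375)],[(94,381),(139,359),(180,306),(223,281)])]
def rep(n,c,uv,z):
    c2=onz(T,uv,z); d=(c2[0]+c2[3]-c2[1]-c2[2])/2
    print(n,np.round(c,4),"tri"); print(" onz",np.round(c2,4),"cen",c2.mean(0).round(4),"len",np.linalg.norm(d).round(4),"yaw",np.arctan2(-d[0],d[1]).round(4))
rep("tray",tr,[t(*a) for a in [(68,20),(630,78),(605,252),(37,190)]],.012)
rep("board",bo,[t(*a,275) for a in [(35,395),(602,285),(643,452),(65,568)]],.006)
print(np.round(pa,4))
for z,a in zip([.045,.027,.043,.033],[(132,450),(267,432),(415,392),(563,375)]): print(onz(T,[t(*a,275)],z).round(4))
E
python3 m.py
```

```text
tray [[6.413e-01 3.524e-01 2.400e-03]
 [6.039e-01 6.540e-02 1.600e-03]
 [5.161e-01 7.810e-02 5.000e-04]
 [5.543e-01 3.649e-01 5.000e-04]] tri
 onz [[0.6385 0.3481 0.012 ]
 [0.6013 0.064  0.012 ]
 [0.5141 0.0762 0.012 ]
 [0.5516 0.3593 0.012 ]] cen [0.5764 0.2119 0.012 ] len 0.2861 yaw -0.131
board [[ 5.789e-01 -7.500e-02  0.000e+00]
 [ 6.324e-01 -3.590e-01 -4.200e-03]
 [ 5.438e-01 -3.730e-01  3.000e-04]
 [ 4.927e-01 -8.630e-02  2.000e-03]] tri
 onz [[ 0.5779 -0.0747  0.006 ]
 [ 0.627  -0.3581  0.006 ]
 [ 0.542  -0.3717  0.006 ]
 [ 0.491  -0.0872  0.006 ]] cen [ 0.5595 -0.2229  0.006 ] len 0.2883 yaw 0.1745
[[ 0.5423 -0.1195  0.0415]
 [ 0.5532 -0.1864  0.0224]
 [ 0.5679 -0.255   0.0398]
 [ 0.5781 -0.3287  0.0268]]
[[ 0.5414 -0.1195  0.045 ]]
[[ 0.5522 -0.1859  0.027 ]]
[[ 0.5667 -0.2547  0.043 ]]
[[ 0.5755 -0.3279  0.033 ]]
```

```bash
python3 -m crank '[{"linear":[0.935,-0.3,0],"turn":[0,0,0],"fingers":-1},{"linear":[0.935,-0.3,0],"turn":[0,0,0],"fingers":-1},{"linear":[0.935,-0.3,0],"turn":[0,0,0],"fingers":-1},{"linear":[0.935,-0.3,0],"turn":[0,0,0],"fingers":-1},{"linear":[0.935,-0.3,0],"turn":[0,0,0],"fingers":-1},{"linear":[0.935,-0.3,0],"turn":[0,0,0],"fingers":-1},{"linear":[0.935,-0.3,0],"turn":[0,0,0],"fingers":-1},{"linear":[0.935,-0.3,0],"turn":[0,0,0],"fingers":-1}]'
python3 -m crank '[{"linear":[0.935,-0.3,0],"turn":[0,0,0],"fingers":-1},{"linear":[0.935,-0.3,0],"turn":[0,0,0],"fingers":-1},{"linear":[0.935,-0.3,0],"turn":[0,0,0],"fingers":-1},{"linear":[0.935,-0.3,0],"turn":[0,0,0],"fingers":-1},{"linear":[0.935,-0.3,0],"turn":[0,0,0],"fingers":-1},{"linear":[0.935,-0.3,0],"turn":[0,0,0],"fingers":-1},{"linear":[0.935,-0.3,0],"turn":[0,0,0],"fingers":-1},{"linear":[0.935,-0.3,0],"turn":[0,0,0],"fingers":-1}]'
python3 -m crank '[{"linear":[0.935,-0.3,0],"turn":[0,0,0],"fingers":-1},{"linear":[0.935,-0.3,0],"turn":[0,0,0],"fingers":-1},{"linear":[0.935,-0.3,0],"turn":[0,0,0],"fingers":-1},{"linear":[0,0,0],"turn":[0,0,-1],"fingers":-1},{"linear":[0,0,0],"turn":[0,0,-1],"fingers":-1},{"linear":[0,0,0],"turn":[0,0,-1],"fingers":-1},{"linear":[0,0,0],"turn":[0,0,-1],"fingers":-1},{"linear":[0,0,0],"turn":[0,0,-1],"fingers":-1}]'
python3 -m crank '[{"linear":[0,0,0],"turn":[0,0,-1],"fingers":-1},{"linear":[0,0,0],"turn":[0,0,-1],"fingers":-1},{"linear":[0,0,0],"turn":[0,0,-1],"fingers":-1},{"linear":[0,0,0],"turn":[0,0,-1],"fingers":-1},{"linear":[0,0,0],"turn":[0,0,-1],"fingers":-1},{"linear":[0,0,0],"turn":[0,0,-1],"fingers":-1},{"linear":[0,0,0],"turn":[0,0,-1],"fingers":-1},{"linear":[0,0,0],"turn":[0,0,-1],"fingers":-1}]'
python3 -m crank '[{"linear":[0,0,0],"turn":[0,0,-1],"fingers":-1},{"linear":[0,0,0],"turn":[0,0,-1],"fingers":-1},{"linear":[0,0,0],"turn":[0,0,-0.8],"fingers":-1},{"linear":[0,0,0],"turn":[0,0,0],"fingers":-1},{"linear":[0,0,0],"turn":[0,0,0],"fingers":-1}]'
cat >> h.py <<'E'
from scipy.spatial.transform import Rotation as Ro
def pose():
    s=env.sense(); R=Ro.from_quat(s["tcp_rot"]).as_matrix(); return s,R
def wshot(name):
    s,R=pose(); m=env.camera_model("wrist"); im=env.capture("wrist"); cv2.imwrite(f"pics/{name}.png",im)
    np.savez(f"pics/{name}.npz",**m); return im
def load(name): return dict(np.load(f"pics/{name}.npz"))
def go(x,y,z,psi):
    s,R=pose(); d=R.T@(np.array([x,y,z])-s["position"])/.025
    W=Ro.from_matrix(np.c_[[np.cos(psi),np.sin(psi),0],[np.sin(psi),-np.cos(psi),0],[0,0,-1]])
    tv=(Ro.from_matrix(R).inv()*W).as_rotvec(degrees=True)/5
    dn=W.as_matrix().T@(np.array([x,y,z])-s["position"])/.025
    print("at",s["position"].round(4),"psi",np.arctan2(R[1,0],R[0,0]).round(4),"| shift then turn",d.round(2),"turn",tv.round(2),"| shift after turn",dn.round(2))
E
python3 - <<'E'
from h import *
s,R=pose(); print(s["position"],R.round(3))
wshot("w1"); m=load("w1"); print(m); c,d=ray(m,[(256,192)]); print("cam in tool",R.T@(c-s["position"]),"axis",R.T@d[0])
E
```

```text
t: 0.77
position: [0.3503, -0.3901, 0.3024]
tcp_rot: [0.983, 0.181, -0.0, -0.0]
wrist_force: [0.0, 0.1, -0.2]
finger_gap: 0.999
finger_force: 0.0
t: 1.43
position: [0.5036, -0.2673, 0.3023]
tcp_rot: [0.983, 0.181, -0.0, -0.0]
wrist_force: [0.9, -0.2, 0.1]
finger_gap: 1.004
finger_force: 0.0
t: 2.1
position: [0.5603, -0.2221, 0.3022]
tcp_rot: [0.92, 0.392, -0.0, -0.0]
wrist_force: [-1.1, -0.1, 0.5]
finger_gap: 1.002
finger_force: 0.0
t: 2.77
position: [0.5602, -0.2222, 0.3022]
tcp_rot: [0.73, 0.683, -0.0, -0.0]
wrist_force: [0.5, -0.3, -0.6]
finger_gap: 0.995
finger_force: 0.0
t: 3.18
position: [0.5602, -0.2222, 0.3024]
tcp_rot: [0.644, 0.765, -0.0, -0.0]
wrist_force: [0.2, -0.6, -0.4]
finger_gap: 0.998
finger_force: 0.0
[ 0.5602296  -0.22220527  0.30235997] [[-0.17   0.985 -0.001]
 [ 0.985  0.17   0.   ]
 [ 0.    -0.    -1.   ]]
{'fx': array(264.49640504), 'fy': array(264.49640504), 'cx': array(257.98630805), 'cy': array(194.34446495), 'k1': array(0.00996701), 'rvec': array([-2.88496613, -0.24776673, -0.02844572]), 'tvec': array([-0.51398893, -0.32945866,  0.313198  ])}
cam in tool [ 0.07138121  0.00030364 -0.08097811] axis [-0.23588131 -0.00842851  0.97181476]
```

View pics/w1.png

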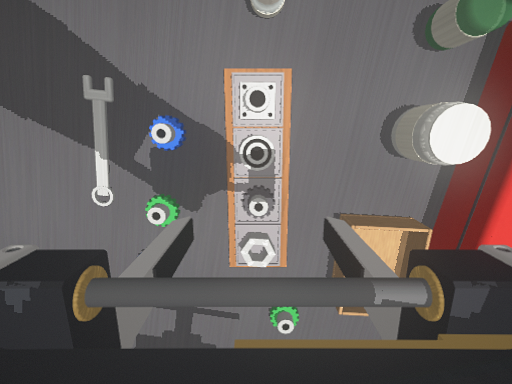

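The wrist view shows the row vertically: flange (258,97), bearing (257,152), gear (259,204), nut (257,252). Next I'll move above the flange for a closer second view.

```bash
python3 - <<'E'
from h import *
go(.5414,-.1195,.19,1.745)
m=load("w1"); im=cv2.imread("pics/w1.png"); crop(im,215,60,90,215,2.75,"pics/c3.png")
E
```

```text
at [ 0.5602 -0.2222  0.3024] psi 1.741 | shift then turn [ 4.18 -0.05  4.5 ] turn [-0.   -0.   -0.05] | shift after turn [ 4.18 -0.03  4.5 ]
```

View pics/c3.png

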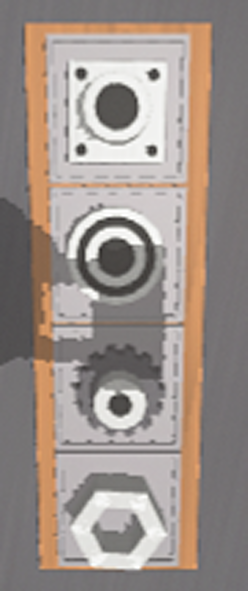

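```bash
python3 -m crank '[{"linear":[0.84,0,0.9],"turn":[0,0,0],"fingers":-1},{"linear":[0.84,0,0.9],"turn":[0,0,0],"fingers":-1},{"linear":[0.84,0,0.9],"turn":[0,0,0],"fingers":-1},{"linear":[0.84,0,0.9],"turn":[0,0,0],"fingers":-1},{"linear":[0.84,-0.05,0.9],"turn":[0,0,-0.05],"fingers":-1},{"linear":[0,0,0],"turn":[0,0,0],"fingers":-1},{"linear":[0,0,0],"turn":[0,0,0],"fingers":-1}]'
python3 - <<'E'
from h import *
im=wshot("w2"); cv2.imwrite("pics/w2z.png",cv2.resize(im[0:330,130:390],None,fx=1.8,fy=1.8,interpolation=2))
E
```

```text
t: 3.82
position: [0.5408, -0.1184, 0.1897]
tcp_rot: [0.642, 0.767, -0.0, -0.001]
wrist_force: [-0.0, 0.4, 0.6]
finger_gap: 1.001
finger_force: 0.0
```

View pics/w2z.png

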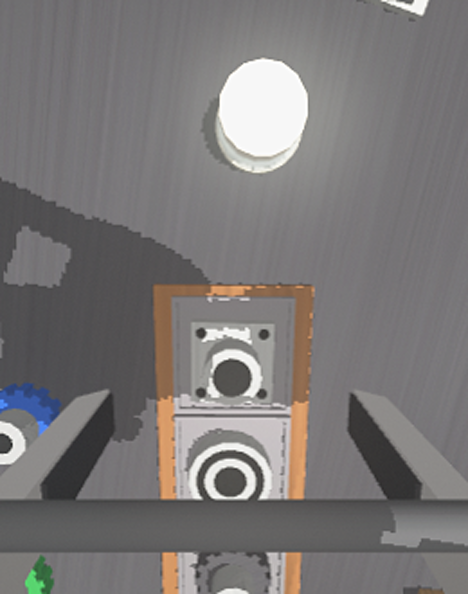

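The view from 0.19 m shows the flange boss top at about (259,209) and the bearing top at about (258,267) in full-image pixels.

```bash
python3 - <<'E'
from h import *
a=load("w1");b=load("w2");z=lambda x,y:((x+.5)/1.8-.5+130,(y+.5)/1.8-.5); c=lambda x,y:((x+.5)/2.75-.5+215,(y+.5)/2.75-.5+60)
T=env.camera_model("top")
for n,p,q,h in (("flange",(117,106),(233,377),.045),("bearing",(116,257),(231,481),.027)):
    print(n,"tri",tri([a,b],[c(*p),z(*q)]).round(4),"w1",onz(a,[c(*p)],h).round(4),"w2",onz(b,[z(*q)],h).round(4))
for n,p,h in (("gear",(120,404),.043),("nut",(119,530),.033)): print(n,onz(a,[c(*p)],h).round(4))
# plate corners of flange (top 0.019): screw holes in w2
H=onz(b,[z(201,333),z(264,334),z(265,393),z(201,393)],.019);print(H.round(4),"mean",H.mean(0).round(4)); d=H[1]-H[0];print("dir",np.arctan2(d[1],d[0]),np.linalg.norm(d))
B=onz(b,[z(154,286),z(314,287)],.006);print("board end",B.round(4))
# board corners in w1 crop
C=onz(a,[c(25,24),c(211,24),c(197,569),c(39,569)],.006);print(C.round(4),C.mean(0).round(4))
d=(C[0]+C[1]-C[2]-C[3])/2;print(np.linalg.norm(d),np.arctan2(-d[0],d[1]))
E
```

```text
flange tri [ 0.5414 -0.1179  0.0435] w1 [[ 0.5412 -0.1181  0.045 ]] w2 [[ 0.5416 -0.1174  0.045 ]]
bearing tri [ 0.5524 -0.1847  0.0253] w1 [[ 0.552  -0.1846  0.027 ]] w2 [[ 0.5525 -0.1837  0.027 ]]
gear [[ 0.5659 -0.253   0.043 ]]
nut [[ 0.5776 -0.3241  0.033 ]]
[[ 0.5217 -0.104   0.019 ]
 [ 0.5553 -0.0985  0.019 ]
 [ 0.5623 -0.1314  0.019 ]
 [ 0.5272 -0.1377  0.019 ]] mean [ 0.5416 -0.1179  0.019 ]
dir 0.1619078369563534 0.03404357699008468
board end [[ 0.4914 -0.0852  0.006 ]
 [ 0.5788 -0.07    0.006 ]]
[[ 0.4909 -0.0854  0.006 ]
 [ 0.5782 -0.0703  0.006 ]
 [ 0.6281 -0.3538  0.006 ]
 [ 0.5388 -0.3693  0.006 ]] [ 0.559  -0.2197  0.006 ]
0.2878405447710117 0.1707832107209359
```

```bash
python3 -m crank '[{"linear":[0,0.03,0.8],"turn":[0,0,0],"fingers":-1},{"linear":[0,0,0.8],"turn":[0,0,0],"fingers":-1},{"linear":[0,0,0.8],"turn":[0,0,0],"fingers":-1},{"linear":[0,0,0.4],"turn":[0,0,0],"fingers":-1},{"linear":[0,0,0],"turn":[0,0,0],"fingers":-1},{"linear":[0,0,0],"turn":[0,0,0],"fingers":1},{"linear":[0,0,0],"turn":[0,0,0],"fingers":1},{"linear":[0,0,0],"turn":[0,0,0],"fingers":1}]' 25
python3 -m crank '[{"linear":[0,0,0],"turn":[0,0,0],"fingers":1},{"linear":[0,0,0],"turn":[0,0,0],"fingers":1},{"linear":[0,0,0],"turn":[0,0,0],"fingers":1},{"linear":[0,0,0],"turn":[0,0,0],"fingers":1},{"linear":[0,0,0],"turn":[0,0,0],"fingers":1},{"linear":[0,0,0],"turn":[0,0,0],"fingers":1}]'
```

```text
t: 4.53
position: [0.5423, -0.1192, 0.1216]
tcp_rot: [0.642, 0.767, 0.0, 0.001]
wrist_force: [-1.2, 0.1, 0.2]
finger_gap: 0.826
finger_force: 0.0
t: 5.03
position: [0.5417, -0.1189, 0.1202]
tcp_rot: [0.642, 0.767, 0.0, 0.0]
wrist_force: [0.1, -0.2, 0.1]
finger_gap: 0.401
finger_force: 0.0
```

```bash
python3 -m crank '[{"linear":[0,0,0],"turn":[0,0,0],"fingers":1},{"linear":[0,0,0],"turn":[0,0,0],"fingers":1},{"linear":[0,0,0],"turn":[0,0,0],"fingers":1},{"linear":[0,0,0],"turn":[0,0,0],"fingers":1}]'
python3 -m crank '[{"linear":[0,0,-0.6],"turn":[0,0,0],"fingers":1},{"linear":[0,0,-0.9],"turn":[0,0,0],"fingers":1},{"linear":[0,0,-0.9],"turn":[0,0,0],"fingers":1},{"linear":[0,0,-0.9],"turn":[0,0,0],"fingers":1},{"linear":[0,0,-0.7],"turn":[0,0,0],"fingers":1},{"linear":[0,0,0],"turn":[0,0,0],"fingers":1}]'
python3 - <<'E'
from h import *
import numpy as np
yaw=-.131;c=np.array([.5764,.2119])
for v in (-.105,-.035,.035,.105): print(v,c+v*np.array([-np.sin(yaw),np.cos(yaw)]))
p=c-.105*np.array([-np.sin(yaw),np.cos(yaw)]); go(p[0],p[1],.22,np.pi/2+yaw)
E
```

```text
t: 5.37
position: [0.5417, -0.1189, 0.1202]
tcp_rot: [0.642, 0.767, 0.0, -0.0]
wrist_force: [0.1, 0.1, -0.3]
finger_gap: 0.313
finger_force: 25.0
t: 5.87
position: [0.5426, -0.1191, 0.2234]
tcp_rot: [0.642, 0.767, 0.001, 0.002]
wrist_force: [0.6, -1.0, -1.6]
finger_gap: 0.315
finger_force: 25.0
-0.105 [0.56268431 0.10779966]
-0.035 [0.5718281  0.17719989]
0.035 [0.5809719  0.24660011]
0.105 [0.59011569 0.31600034]
at [ 0.5426 -0.1191  0.2234] psi 1.748 | shift then turn [8.79 2.39 0.13] turn [0.06 0.02 3.53] | shift after turn [ 9.1  -0.39  0.14]
```

```bash
python3 -m crank '[{"linear":[0,0,0],"turn":[0,0,0.88],"fingers":1},{"linear":[0,0,0],"turn":[0,0,0.88],"fingers":1},{"linear":[0,0,0],"turn":[0,0,0.88],"fingers":1},{"linear":[0,0,0],"turn":[0,0,0.88],"fingers":1},{"linear":[0.91,-0.04,0],"turn":[0,0,0],"fingers":1},{"linear":[0.91,-0.04,0],"turn":[0,0,0],"fingers":1},{"linear":[0.91,-0.04,0],"turn":[0,0,0],"fingers":1},{"linear":[0.91,-0.04,0],"turn":[0,0,0],"fingers":1}]'
python3 -m crank '[{"linear":[0.91,-0.04,0],"turn":[0,0,0],"fingers":1},{"linear":[0.91,-0.04,0],"turn":[0,0,0],"fingers":1},{"linear":[0.91,-0.04,0],"turn":[0,0,0],"fingers":1},{"linear":[0.91,-0.04,0],"turn":[0,0,0],"fingers":1},{"linear":[0.91,-0.04,0],"turn":[0,0,0],"fingers":1},{"linear":[0.91,-0.03,0],"turn":[0,0,0],"fingers":1},{"linear":[0,0,0],"turn":[0,0,0],"fingers":1},{"linear":[0,0,0],"turn":[0,0,0],"fingers":1}]'
python3 - <<'E'
from h import *
go(.5627,.1078,.22,np.pi/2-.131)
im=wshot("w3"); cv2.imwrite("pics/w3z.png",cv2.resize(im[0:330,150:370],None,fx=1.8,fy=1.8,interpolation=2))
E
```

```text
t: 6.53
position: [0.5492, -0.0272, 0.2186]
tcp_rot: [0.752, 0.66, -0.001, -0.001]
wrist_force: [0.1, 0.7, -1.9]
finger_gap: 0.313
finger_force: 25.0
t: 7.2
position: [0.5612, 0.1086, 0.2186]
tcp_rot: [0.751, 0.66, -0.001, -0.0]
wrist_force: [-1.2, -0.6, -2.4]
finger_gap: 0.314
finger_force: 25.0
at [0.5612 0.1086 0.2186] psi 1.4426 | shift then turn [-0.03  0.07 -0.05] turn [-0.02  0.01  0.03] | shift after turn [-0.03  0.07 -0.05]
```

View pics/w3z.png

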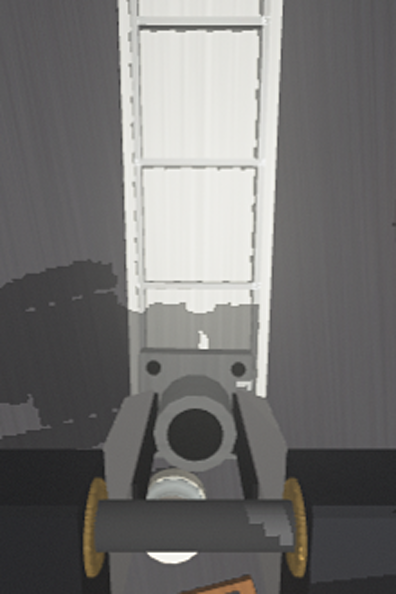

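The wrist view shows the flange held level and the tray ahead. In the crop the partitions are at rows 285, 162 and 21, and the outer edges are at columns of about 126 and 274 at row 162.

```bash
python3 - <<'E'
from h import *
b=load("w3");z=lambda x,y:((x+.5)/1.8-.5+150,(y+.5)/1.8-.5)
im=cv2.imread("pics/w3.png"); g=cv2.cvtColor(im,cv2.COLOR_BGR2GRAY).astype(int)
for y in (11,60,90,130,165): 
    d=np.diff(g[y,205:315]); i=np.where(abs(d)>25)[0]; print(y,[(int(k)+205,int(d[k])) for k in i])
for x in (245,260,275):
    d=np.diff(g[5:175,x]); i=np.where(abs(d)>12)[0]; print(x,[(int(k)+5,int(d[k])) for k in i])
P=onz(b,[z(200,285),z(200,162),z(200,21)],.012); print(P.round(4),np.linalg.norm(np.diff(P,axis=0),axis=1))
for y in (21,162,285):
    pass
E
```

```text
11 [(215, 113), (297, -38), (305, -41), (306, -86)]
60 [(216, 60), (217, 70), (222, -28), (226, -33), (228, 41), (292, -79), (293, 37), (294, 48), (303, -46), (304, -86)]
90 [(217, 83), (218, 61), (302, -75), (303, -50)]
130 [(218, 44), (219, 73), (228, -42), (229, 30), (230, 31), (289, -72), (290, 27), (291, 46), (300, -54), (301, -76)]
165 [(220, 96), (221, 36), (288, -37), (289, -44), (290, 52), (299, -79), (300, -38)]
245 [(8, -15), (13, -124), (15, 71), (16, 69), (91, -60), (92, 32), (93, 56), (155, -58), (156, 19), (157, 24), (168, -82)]
260 [(13, -119), (15, 65), (16, 68), (91, -64), (92, 30), (93, 54), (155, -96), (156, 63), (157, 22), (160, 14), (173, -84)]
275 [(8, -13), (13, -121), (15, 42), (16, 90), (91, -63), (92, 32), (93, 53), (155, -85), (156, 55), (157, 21), (160, 13), (168, -85)]
[[0.5687 0.1472 0.012 ]
 [0.5774 0.216  0.012 ]
 [0.586  0.285  0.012 ]] [0.06931369 0.06955317]
```

```bash
python3 - <<'E'
from h import *
b=load("w3")
L=onz(b,[(215.6,11),(217,60),(219.3,130),(220.8,165)],.012);R=onz(b,[(306.3,11),(304.3,60),(301.2,130),(299.9,165)],.012)
print(L.round(4),R.round(4)); C=(L+R)/2; f=np.polyfit(C[:,1],C[:,0],1); print(f,np.linalg.norm(R-L,axis=1))
# tri z check of partition with top cam
z=lambda x,y:((x+.5)/1.8-.5+150,(y+.5)/1.8-.5)
T=env.camera_model("top");t=lambda x,y:((x+.5)/5-.5+90,(y+.5)/5-.5+150)
print(tri([T,b],[t(334,142),((219.0+301.5)/2-.3,90)]))
ys=onz(b,[z(200,285),z(200,162),z(200,21)],.012)[:,1]; yaw=-np.arctan(f[0]); cy=np.mean(ys-np.array([-.07,0,.07])*np.cos(yaw)); c=np.array([np.polyval(f,cy),cy]); print("yaw",yaw,"c",c)
for v in (-.105,-.035,.035,.105): print(v,(c+v*np.array([-np.sin(yaw),np.cos(yaw)])).round(4))
p=c-.105*np.array([-np.sin(yaw),np.cos(yaw)]); go(p[0],p[1],.118,np.pi/2+yaw)
E
```

```text
[[0.5434 0.2909 0.012 ]
 [0.5376 0.2489 0.012 ]
 [0.5289 0.1821 0.012 ]
 [0.5244 0.1453 0.012 ]] [[0.6288 0.2798 0.012 ]
 [0.6235 0.2378 0.012 ]
 [0.6146 0.1711 0.012 ]
 [0.61   0.1344 0.012 ]]
[0.13036889 0.54885817] [0.08617868 0.08654667 0.08646398 0.08626536]
[ 0.5771797   0.21848832 -0.01133049]
yaw -0.12963774507985065 c [0.57702691 0.21606946]
-0.105 [0.5635 0.112 ]
-0.035 [0.5725 0.1814]
0.035 [0.5816 0.2508]
0.105 [0.5906 0.3202]
at [0.5612 0.1078 0.2189] psi 1.4415 | shift then turn [0.18 0.07 4.04] turn [-0.02  0.01  0.  ] | shift after turn [0.18 0.07 4.04]
```

```bash
python3 -m crank '[{"linear":[0.09,0.04,0.8],"turn":[0,0,0],"fingers":1},{"linear":[0.09,0.04,0.9],"turn":[0,0,0],"fingers":1},{"linear":[0,0,0.9],"turn":[0,0,0],"fingers":1},{"linear":[0,0,0.8],"turn":[0,0,0],"fingers":1},{"linear":[0,0,0.4],"turn":[0,0,0],"fingers":1},{"linear":[0,0,0.1],"turn":[0,0,0],"fingers":1},{"linear":[0,0,0],"turn":[0,0,0],"fingers":1},{"linear":[0,0,0],"turn":[0,0,0],"fingers":1}]'
python3 -m crank '[{"linear":[0,0,0.06],"turn":[0,0,0],"fingers":1},{"linear":[0,0,0.06],"turn":[0,0,0],"fingers":1},{"linear":[0,0,0],"turn":[0,0,0],"fingers":1},{"linear":[0,0,0],"turn":[0,0,0],"fingers":1}]'
```

```text
t: 7.92
position: [0.5646, 0.1119, 0.1236]
tcp_rot: [0.752, 0.66, 0.001, 0.0]
wrist_force: [-0.2, 0.5, -2.0]
finger_gap: 0.31
finger_force: 25.0
t: 8.25
position: [0.5642, 0.1122, 0.12]
tcp_rot: [0.752, 0.66, 0.0, 0.0]
wrist_force: [-0.3, 0.1, -1.7]
finger_gap: 0.313
finger_force: 25.0
```

```bash
python3 -m crank '[{"linear":[0,0,0.05],"turn":[0,0,0],"fingers":1},{"linear":[0,0,0.04],"turn":[0,0,0],"fingers":1},{"linear":[0,0,0],"turn":[0,0,0],"fingers":1},{"linear":[0,0,0],"turn":[0,0,0],"fingers":1}]'
python3 -m crank '[{"linear":[0,0,0.03],"turn":[0,0,0],"fingers":1},{"linear":[0,0,0],"turn":[0,0,0],"fingers":1},{"linear":[0,0,0],"turn":[0,0,0],"fingers":1}]'
```

```text
t: 8.58
position: [0.5641, 0.1122, 0.1173]
tcp_rot: [0.752, 0.66, -0.0, -0.0]
wrist_force: [-0.7, -0.4, -1.8]
finger_gap: 0.314
finger_force: 25.0
t: 8.83
position: [0.5642, 0.1122, 0.1171]
tcp_rot: [0.752, 0.66, 0.0, 0.0]
wrist_force: [-4.5, -1.5, 5.7]
finger_gap: 0.311
finger_force: 25.0
```

```bash
python3 -m crank '[{"linear":[0,0,0],"turn":[0,0,0],"fingers":-1},{"linear":[0,0,0],"turn":[0,0,0],"fingers":-1},{"linear":[0,0,0],"turn":[0,0,0],"fingers":-1},{"linear":[0,0,0],"turn":[0,0,0],"fingers":-1},{"linear":[0,0,0],"turn":[0,0,0],"fingers":-1},{"linear":[0,0,-0.3],"turn":[0,0,0],"fingers":-1},{"linear":[0,0,-0.8],"turn":[0,0,0],"fingers":-1},{"linear":[0,0,-0.9],"turn":[0,0,0],"fingers":-1}]'
python3 -m crank '[{"linear":[0,0,-0.9],"turn":[0,0,0],"fingers":-1},{"linear":[0,0,-0.2],"turn":[0,0,0],"fingers":-1},{"linear":[0,0,0],"turn":[0,0,0],"fingers":-1}]'
python3 - <<'E'
from h import *
wshot("w4")
go(.5523,-.184,.19,np.pi/2+.173)
E
```

```text
t: 9.5
position: [0.5637, 0.1121, 0.1668]
tcp_rot: [0.752, 0.66, -0.001, -0.001]
wrist_force: [0.8, -0.5, -0.3]
finger_gap: 0.846
finger_force: 0.0
t: 9.75
position: [0.5646, 0.1122, 0.196]
tcp_rot: [0.752, 0.66, 0.001, 0.001]
wrist_force: [0.2, 0.4, -0.6]
finger_gap: 1.001
finger_force: 0.0
at [0.5641 0.1122 0.1944] psi 1.4408 | shift then turn [-11.81   1.07   0.17] turn [ 0.01 -0.   -3.47] | shift after turn [-11.59  -2.5    0.17]
```

View pics/w4.png

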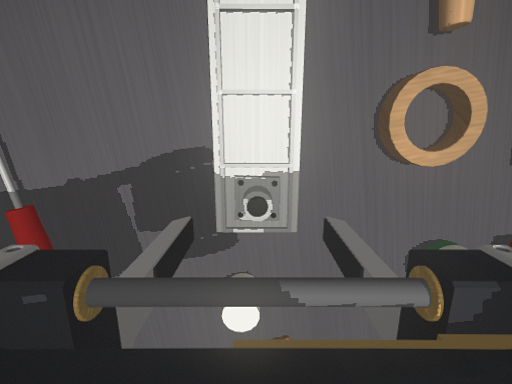

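The flange lies flat in the right-hand pocket, boss at (257,205) in w4. Now the bearing.

```bash
python3 -m crank '[{"linear":[-0.98,0.09,-0.6],"turn":[0,0,0],"fingers":-1},{"linear":[-0.98,0.09,-0.6],"turn":[0,0,0],"fingers":-1},{"linear":[-0.98,0.09,0],"turn":[0,0,0],"fingers":-1},{"linear":[-0.98,0.09,0],"turn":[0,0,0],"fingers":-1},{"linear":[-0.98,0.09,0],"turn":[0,0,0],"fingers":-1},{"linear":[-0.98,0.09,0],"turn":[0,0,0],"fingers":-1},{"linear":[-0.98,0.09,0],"turn":[0,0,0],"fingers":-1},{"linear":[-0.98,0.09,0],"turn":[0,0,0],"fingers":-1}]'
python3 -m crank '[{"linear":[-0.98,0.09,0],"turn":[0,0,0],"fingers":-1},{"linear":[-0.98,0.09,0],"turn":[0,0,0],"fingers":-1},{"linear":[-0.98,0.09,0.6],"turn":[0,0,0],"fingers":-1},{"linear":[-0.98,0.09,0.7],"turn":[0,0,0],"fingers":-1},{"linear":[0,0,0],"turn":[0,0,-0.87],"fingers":-1},{"linear":[0,0,0],"turn":[0,0,-0.87],"fingers":-1},{"linear":[0,0,0],"turn":[0,0,-0.87],"fingers":-1},{"linear":[0,0,0],"turn":[0,0,-0.87],"fingers":-1}]'
python3 -m crank '[{"linear":[0,0,0],"turn":[0,0,0],"fingers":-1},{"linear":[0,0,0],"turn":[0,0,0],"fingers":-1}]'
python3 - <<'E'
from h import *
im=wshot("w5"); go(.5523,-.184,.115,np.pi/2+.173); cv2.imwrite("pics/w5z.png",cv2.resize(im[100:300,160:360],None,fx=2.5,fy=2.5,interpolation=2))
E
```

```text
t: 10.47
position: [0.556, -0.0856, 0.2225]
tcp_rot: [0.752, 0.66, -0.001, -0.001]
wrist_force: [0.3, -0.0, -0.7]
finger_gap: 1.002
finger_force: 0.0
t: 11.13
position: [0.5523, -0.1829, 0.1898]
tcp_rot: [0.642, 0.767, -0.0, -0.001]
wrist_force: [0.3, 0.3, -0.0]
finger_gap: 1.0
finger_force: 0.0
t: 11.3
position: [0.5524, -0.1827, 0.1904]
tcp_rot: [0.644, 0.765, -0.0, -0.001]
wrist_force: [0.2, -1.0, -0.5]
finger_gap: 0.999
finger_force: 0.0
at [ 0.5526 -0.1827  0.1907] psi 1.7418 | shift then turn [-0.05 -0.02  3.03] turn [-0.01 -0.01 -0.02] | shift after turn [-0.05 -0.02  3.03]
```

View pics/w5z.png

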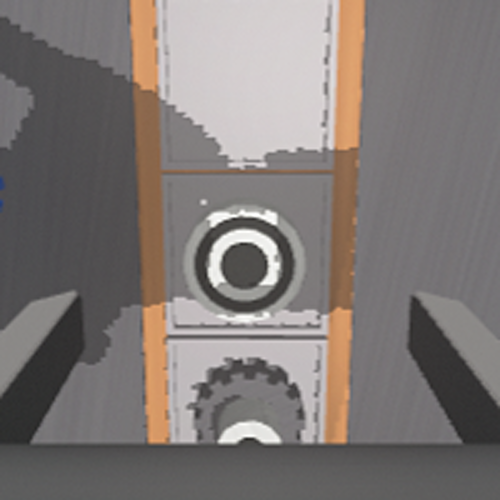

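```bash
python3 - <<'E'
from h import *
b=load("w5"); print(onz(b,[(257.5,205.5)],.027), tri([load("w1"),b],[(256.9,153.1),(257.5,205.5)]))
E
python3 -m crank '[{"linear":[-0.04,-0.02,0.8],"turn":[0,0,0],"fingers":-0.6},{"linear":[0,0,0.9],"turn":[0,0,0],"fingers":-0.6},{"linear":[0,0,0.8],"turn":[0,0,0],"fingers":-0.6},{"linear":[0,0,0.45],"turn":[0,0,0],"fingers":-0.6},{"linear":[0,0,0.05],"turn":[0,0,0],"fingers":-0.6},{"linear":[0,0,0],"turn":[0,0,0],"fingers":-0.6},{"linear":[0,0,0],"turn":[0,0,0],"fingers":-0.6}]' 35
```

```text
[[ 0.55202799 -0.18397982  0.027     ]] [ 0.55213465 -0.18482158  0.02414093]
t: 11.93
position: [0.5529, -0.184, 0.1177]
tcp_rot: [0.643, 0.766, 0.0, 0.001]
wrist_force: [-1.0, 0.8, 0.7]
finger_gap: 0.799
finger_force: 0.0
```

```bash
python3 -m crank '[{"linear":[0,0,0.04],"turn":[0,0,0],"fingers":1},{"linear":[0,0,0],"turn":[0,0,0],"fingers":1},{"linear":[0,0,0],"turn":[0,0,0],"fingers":1},{"linear":[0,0,0],"turn":[0,0,0],"fingers":1},{"linear":[0,0,0],"turn":[0,0,0],"fingers":1},{"linear":[0,0,0],"turn":[0,0,0],"fingers":1},{"linear":[0,0,0],"turn":[0,0,0],"fingers":1}]' 35
```

```text
t: 12.52
position: [0.5525, -0.184, 0.1159]
tcp_rot: [0.643, 0.766, 0.0, 0.0]
wrist_force: [-1.0, -0.0, 3.1]
finger_gap: 0.497
finger_force: 35.0
```

```bash
python3 -m crank '[{"linear":[0,0,-0.5],"turn":[0,0,0],"fingers":1},{"linear":[0,0,-0.8],"turn":[0,0,0],"fingers":1},{"linear":[0,0,-0.9],"turn":[0,0,0],"fingers":1},{"linear":[0,0,-0.9],"turn":[0,0,0],"fingers":1},{"linear":[0,0,-0.9],"turn":[0,0,0],"fingers":1},{"linear":[0,0,-0.3],"turn":[0,0,0],"fingers":1},{"linear":[0,0,0],"turn":[0,0,0],"fingers":1},{"linear":[0,0,0],"turn":[0,0,0],"fingers":1}]'
python3 - <<'E'
from h import *
go(.5725,.1814,.22,np.pi/2-.13)
E
```

```text
t: 13.18
position: [0.5522, -0.1838, 0.2225]
tcp_rot: [0.643, 0.766, -0.0, -0.0]
wrist_force: [0.5, 1.1, -1.4]
finger_gap: 0.5
finger_force: 35.0
at [ 0.5522 -0.1838  0.2225] psi 1.7444 | shift then turn [14.25  3.32  0.1 ] turn [-0.01 -0.    3.48] | shift after turn [14.59 -1.09  0.1 ]
```

```bash
python3 -m crank '[{"linear":[0,0,0],"turn":[0,0,0.87],"fingers":1},{"linear":[0,0,0],"turn":[0,0,0.87],"fingers":1},{"linear":[0,0,0],"turn":[0,0,0.87],"fingers":1},{"linear":[0,0,0],"turn":[0,0,0.87],"fingers":1},{"linear":[0.97,-0.07,0],"turn":[0,0,0],"fingers":1},{"linear":[0.97,-0.07,0],"turn":[0,0,0],"fingers":1},{"linear":[0.97,-0.07,0],"turn":[0,0,0],"fingers":1},{"linear":[0.97,-0.07,0],"turn":[0,0,0],"fingers":1}]'
python3 -m crank '[{"linear":[0.97,-0.07,0],"turn":[0,0,0],"fingers":1},{"linear":[0.97,-0.07,0],"turn":[0,0,0],"fingers":1},{"linear":[0.97,-0.07,0],"turn":[0,0,0],"fingers":1},{"linear":[0.97,-0.07,0],"turn":[0,0,0],"fingers":1},{"linear":[0.97,-0.07,0],"turn":[0,0,0],"fingers":1},{"linear":[0.97,-0.07,0],"turn":[0,0,0],"fingers":1},{"linear":[0.97,-0.07,0],"turn":[0,0,0],"fingers":1},{"linear":[0.97,-0.07,0],"turn":[0,0,0],"fingers":1}]'
python3 -m crank '[{"linear":[0.97,-0.07,0],"turn":[0,0,0],"fingers":1},{"linear":[0.97,-0.07,0],"turn":[0,0,0],"fingers":1},{"linear":[0,0,0],"turn":[0,0,0],"fingers":1},{"linear":[0,0,0],"turn":[0,0,0],"fingers":1}]'
python3 - <<'E'
from h import *
go(.5725,.1814,.1129,np.pi/2-.13)
im=wshot("w6")
# tray edges from here
b=load("w6"); g=cv2.cvtColor(im,cv2.COLOR_BGR2GRAY).astype(int)
for y in (90,130,150):
    i=np.where(g[y,190:330]>150)[0]+190
    P=onz(b,[(i[0],y),(i[-1],y)],.012); print(y,i[0],i[-1],P.mean(0).round(4),np.linalg.norm(P[1]-P[0]).round(4))
E
```

```text
t: 13.85
position: [0.5575, -0.0858, 0.2212]
tcp_rot: [0.752, 0.66, -0.001, -0.001]
wrist_force: [0.1, 0.3, -2.2]
finger_gap: 0.499
finger_force: 35.0
t: 14.52
position: [0.5688, 0.1085, 0.2212]
tcp_rot: [0.752, 0.66, -0.001, -0.001]
wrist_force: [0.9, 0.4, -1.7]
finger_gap: 0.502
finger_force: 35.0
t: 14.85
position: [0.5716, 0.1567, 0.2213]
tcp_rot: [0.751, 0.66, -0.001, -0.001]
wrist_force: [-0.1, -0.2, -1.5]
finger_gap: 0.499
finger_force: 35.0
at [0.5716 0.1567 0.2213] psi 1.4426 | shift then turn [ 0.99 -0.08  4.33] turn [-0.03  0.01  0.02] | shift after turn [ 0.99 -0.09  4.33]
90 215 298 [0.5832 0.2646 0.012 ] 0.0853
130 216 297 [0.578  0.2251 0.012 ] 0.0863
150 217 296 [0.5753 0.2042 0.012 ] 0.0857
```

```bash
python3 -m crank '[{"linear":[0.97,-0.07,0],"turn":[0,0,0],"fingers":1},{"linear":[0,0,0.8],"turn":[0,0,0],"fingers":1},{"linear":[0,0,0.9],"turn":[0,0,0],"fingers":1},{"linear":[0,0,0.9],"turn":[0,0,0],"fingers":1},{"linear":[0,0,0.8],"turn":[0,0,0],"fingers":1},{"linear":[0,0,0.5],"turn":[0,0,0],"fingers":1},{"linear":[0,0,0.2],"turn":[0,0,0],"fingers":1},{"linear":[0,0,0],"turn":[0,0,0],"fingers":1}]'
python3 -m crank '[{"linear":[0,0,0.06],"turn":[0,0,0],"fingers":1},{"linear":[0,0,0.04],"turn":[0,0,0],"fingers":1},{"linear":[0,0,0],"turn":[0,0,0],"fingers":1},{"linear":[0,0,0],"turn":[0,0,0],"fingers":1}]'
```

```text
t: 15.57
position: [0.5734, 0.1795, 0.1196]
tcp_rot: [0.752, 0.659, -0.001, -0.0]
wrist_force: [-1.3, -0.1, -2.1]
finger_gap: 0.5
finger_force: 35.0
t: 15.9
position: [0.5738, 0.1802, 0.1189]
tcp_rot: [0.752, 0.66, 0.0, 0.0]
wrist_force: [-0.5, 0.1, -2.0]
finger_gap: 0.496
finger_force: 35.0
```

```bash
python3 -m crank '[{"linear":[0,0,0.06],"turn":[0,0,0],"fingers":1},{"linear":[0,0,0.06],"turn":[0,0,0],"fingers":1},{"linear":[0,0,0],"turn":[0,0,0],"fingers":1},{"linear":[0,0,0],"turn":[0,0,0],"fingers":1}]'
python3 -m crank '[{"linear":[0,0,0.04],"turn":[0,0,0],"fingers":1},{"linear":[0,0,0],"turn":[0,0,0],"fingers":1},{"linear":[0,0,0],"turn":[0,0,0],"fingers":1}]'
```

```text
t: 16.23
position: [0.5735, 0.1802, 0.1151]
tcp_rot: [0.752, 0.66, -0.0, -0.0]
wrist_force: [-0.2, 0.2, -1.3]
finger_gap: 0.502
finger_force: 35.0
t: 16.48
position: [0.5736, 0.1802, 0.1141]
tcp_rot: [0.752, 0.66, -0.0, -0.0]
wrist_force: [0.3, -0.3, -2.2]
finger_gap: 0.502
finger_force: 35.0
```

```bash
python3 -m crank '[{"linear":[0,0,0.04],"turn":[0,0,0],"fingers":1},{"linear":[0,0,0],"turn":[0,0,0],"fingers":1},{"linear":[0,0,0],"turn":[0,0,0],"fingers":1}]'
```

```text
t: 16.73
position: [0.5736, 0.1801, 0.1131]
tcp_rot: [0.752, 0.66, -0.0, -0.0]
wrist_force: [0.6, -0.2, -2.5]
finger_gap: 0.496
finger_force: 35.0
```

```bash
python3 -m crank '[{"linear":[0,0,0.03],"turn":[0,0,0],"fingers":1},{"linear":[0,0,0],"turn":[0,0,0],"fingers":1},{"linear":[0,0,0],"turn":[0,0,0],"fingers":1}]'
```

```text
t: 16.98
position: [0.5736, 0.1802, 0.1129]
tcp_rot: [0.752, 0.66, 0.0, 0.0]
wrist_force: [-3.5, -0.5, 5.4]
finger_gap: 0.499
finger_force: 35.0
```

```bash
python3 -m crank '[{"linear":[0,0,0],"turn":[0,0,0],"fingers":-1},{"linear":[0,0,0],"turn":[0,0,0],"fingers":-1},{"linear":[0,0,0],"turn":[0,0,0],"fingers":-1},{"linear":[0,0,0],"turn":[0,0,0],"fingers":-1},{"linear":[0,0,0],"turn":[0,0,0],"fingers":-1},{"linear":[0,0,-0.4],"turn":[0,0,0],"fingers":-1},{"linear":[0,0,-0.9],"turn":[0,0,0],"fingers":-1},{"linear":[0,0,-0.9],"turn":[0,0,0],"fingers":-1}]'
python3 -m crank '[{"linear":[0,0,-0.9],"turn":[0,0,0],"fingers":-1},{"linear":[0,0,-0.8],"turn":[0,0,0],"fingers":-1},{"linear":[0,0,-0.4],"turn":[0,0,0],"fingers":-1},{"linear":[0,0,0],"turn":[0,0,0],"fingers":-1},{"linear":[0,0,0],"turn":[0,0,0],"fingers":-1}]'
python3 - <<'E'
from h import *
im=wshot("w7")
go(.5659,-.253,.19,np.pi/2+.172)
E
```

```text
t: 17.65
position: [0.5733, 0.1801, 0.1682]
tcp_rot: [0.752, 0.66, -0.001, -0.0]
wrist_force: [0.3, 0.2, -0.3]
finger_gap: 0.996
finger_force: 0.0
t: 18.07
position: [0.5735, 0.1801, 0.2197]
tcp_rot: [0.752, 0.66, 0.0, 0.0]
wrist_force: [0.4, -0.6, -1.0]
finger_gap: 0.996
finger_force: 0.0
at [0.5733 0.1801 0.2189] psi 1.4408 | shift then turn [-17.21   1.96   1.16] turn [-0.02  0.   -3.46] | shift after turn [-17.02  -3.25   1.15]
```

View pics/w7.png

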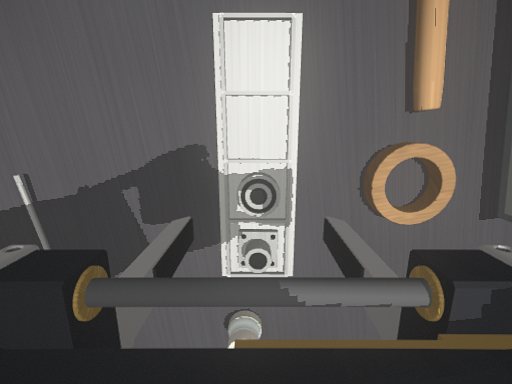

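The bearing lies flat at (258,197) beside the flange at (258,255). Now the gear.

```bash
python3 -m crank '[{"linear":[-0.96,0.11,0],"turn":[0,0,0],"fingers":-1},{"linear":[-0.96,0.11,0],"turn":[0,0,0],"fingers":-1},{"linear":[-0.96,0.11,0],"turn":[0,0,0],"fingers":-1},{"linear":[-0.96,0.11,0],"turn":[0,0,0],"fingers":-1},{"linear":[-0.96,0.11,0],"turn":[0,0,0],"fingers":-1},{"linear":[-0.96,0.11,0],"turn":[0,0,0],"fingers":-1},{"linear":[-0.96,0.11,0],"turn":[0,0,0],"fingers":-1},{"linear":[-0.96,0.11,0],"turn":[0,0,0],"fingers":-1}]'
python3 -m crank '[{"linear":[-0.96,0.11,0],"turn":[0,0,0],"fingers":-1},{"linear":[-0.96,0.11,0],"turn":[0,0,0],"fingers":-1},{"linear":[-0.96,0.11,0],"turn":[0,0,0],"fingers":-1},{"linear":[-0.96,0.11,0],"turn":[0,0,0],"fingers":-1},{"linear":[-0.96,0.11,0],"turn":[0,0,0],"fingers":-1},{"linear":[-0.96,0.11,0],"turn":[0,0,0],"fingers":-1},{"linear":[-0.96,0.11,0.3],"turn":[0,0,0],"fingers":-1},{"linear":[-0.96,0.11,0.3],"turn":[0,0,0],"fingers":-1}]'
python3 -m crank '[{"linear":[-0.95,0.1,0.3],"turn":[0,0,0],"fingers":-1},{"linear":[-0.9,0.1,0.26],"turn":[0,0,0],"fingers":-1},{"linear":[0,0,0],"turn":[0,0,-0.87],"fingers":-1},{"linear":[0,0,0],"turn":[0,0,-0.87],"fingers":-1},{"linear":[0,0,0],"turn":[0,0,-0.87],"fingers":-1},{"linear":[0,0,0],"turn":[0,0,-0.87],"fingers":-1},{"linear":[0,0,0],"turn":[0,0,0],"fingers":-1},{"linear":[0,0,0],"turn":[0,0,0],"fingers":-1}]'
python3 - <<'E'
from h import *
im=wshot("w8"); go(.5659,-.253,.123,np.pi/2+.172); cv2.imwrite("pics/w8z.png",cv2.resize(im[110:290,160:360],None,fx=3,fy=3,interpolation=2))
E
```

```text
t: 18.78
position: [0.5699, -0.0142, 0.2183]
tcp_rot: [0.752, 0.66, -0.001, -0.001]
wrist_force: [0.5, -0.1, 0.2]
finger_gap: 0.999
finger_force: 0.0
t: 19.45
position: [0.567, -0.2074, 0.2034]
tcp_rot: [0.752, 0.66, -0.0, -0.001]
wrist_force: [0.1, -0.4, -0.6]
finger_gap: 0.999
finger_force: 0.0
t: 20.12
position: [0.5661, -0.2527, 0.1896]
tcp_rot: [0.644, 0.765, -0.0, -0.001]
wrist_force: [-0.3, 0.4, 0.6]
finger_gap: 0.998
finger_force: 0.0
at [ 0.5662 -0.2527  0.1899] psi 1.7418 | shift then turn [-0.01 -0.01  2.68] turn [-0.01 -0.01 -0.01] | shift after turn [-0.01 -0.01  2.68]
```

View pics/w8z.png

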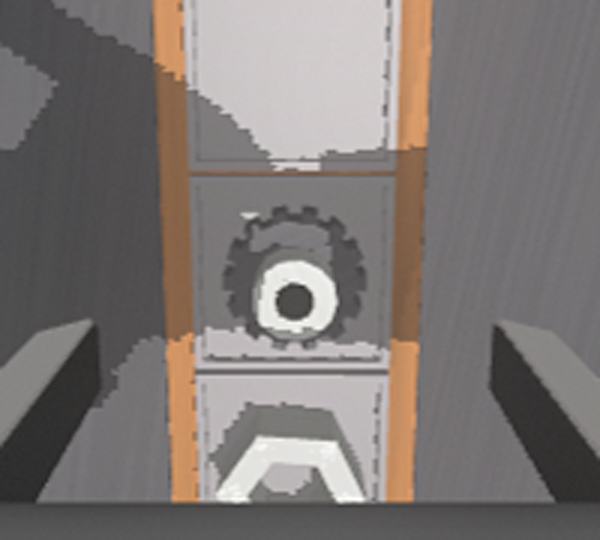

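Hub centre is at about (258,209). I'll descend and grip.

```bash
python3 - <<'E'
from h import *
b=load("w8"); print(onz(b,[(258.0,209.3)],.043), tri([load("w1"),b],[(258.3,206.6),(258.0,209.3)]))
E
python3 -m crank '[{"linear":[0,0,0.7],"turn":[0,0,0],"fingers":-0.3},{"linear":[0,0,0.8],"turn":[0,0,0],"fingers":-0.3},{"linear":[0,0,0.7],"turn":[0,0,0],"fingers":-0.3},{"linear":[0,0,0.4],"turn":[0,0,0],"fingers":-0.3},{"linear":[0,0,0.1],"turn":[0,0,0],"fingers":-0.3},{"linear":[0,0,0],"turn":[0,0,0],"fingers":-0.3},{"linear":[0,0,0],"turn":[0,0,0],"fingers":-0.3},{"linear":[0,0,0],"turn":[0,0,0],"fingers":-0.3}]' 30
python3 -m crank '[{"linear":[0,0,0],"turn":[0,0,0],"fingers":1},{"linear":[0,0,0],"turn":[0,0,0],"fingers":1},{"linear":[0,0,0],"turn":[0,0,0],"fingers":1},{"linear":[0,0,0],"turn":[0,0,0],"fingers":1},{"linear":[0,0,0],"turn":[0,0,0],"fingers":1},{"linear":[0,0,0],"turn":[0,0,0],"fingers":1},{"linear":[0,0,0],"turn":[0,0,0],"fingers":1},{"linear":[0,0,0],"turn":[0,0,0],"fingers":1}]' 30
```

```text
[[ 0.56594978 -0.25240631  0.043     ]] [ 0.56884932 -0.27025686 -0.01502347]
t: 20.83
position: [0.5668, -0.253, 0.1245]
tcp_rot: [0.643, 0.766, 0.0, 0.001]
wrist_force: [0.5, -0.0, -0.6]
finger_gap: 0.651
finger_force: 0.0
t: 21.5
position: [0.5664, -0.2528, 0.1235]
tcp_rot: [0.643, 0.766, -0.0, 0.0]
wrist_force: [-1.1, -0.4, 0.7]
finger_gap: 0.266
finger_force: 30.0
```

```bash
python3 -m crank '[{"linear":[0,0,-0.5],"turn":[0,0,0],"fingers":1},{"linear":[0,0,-0.9],"turn":[0,0,0],"fingers":1},{"linear":[0,0,-0.9],"turn":[0,0,0],"fingers":1},{"linear":[0,0,-0.9],"turn":[0,0,0],"fingers":1},{"linear":[0,0,-0.7],"turn":[0,0,0.87],"fingers":1},{"linear":[0,0,0],"turn":[0,0,0.87],"fingers":1},{"linear":[0,0,0],"turn":[0,0,0.87],"fingers":1},{"linear":[0,0,0],"turn":[0,0,0.87],"fingers":1}]'
python3 -m crank '[{"linear":[0.95,-0.1,0],"turn":[0,0,0],"fingers":1},{"linear":[0.95,-0.1,0],"turn":[0,0,0],"fingers":1},{"linear":[0.95,-0.1,0],"turn":[0,0,0],"fingers":1},{"linear":[0.95,-0.1,0],"turn":[0,0,0],"fingers":1},{"linear":[0.95,-0.1,0],"turn":[0,0,0],"fingers":1},{"linear":[0.95,-0.1,0],"turn":[0,0,0],"fingers":1},{"linear":[0.95,-0.1,0],"turn":[0,0,0],"fingers":1},{"linear":[0.95,-0.1,0],"turn":[0,0,0],"fingers":1}]'
python3 -m crank '[{"linear":[0.95,-0.1,0],"turn":[0,0,0],"fingers":1},{"linear":[0.95,-0.1,0],"turn":[0,0,0],"fingers":1},{"linear":[0.95,-0.1,0],"turn":[0,0,0],"fingers":1},{"linear":[0.95,-0.1,0],"turn":[0,0,0],"fingers":1},{"linear":[0.95,-0.1,0],"turn":[0,0,0],"fingers":1},{"linear":[0.95,-0.1,0],"turn":[0,0,0],"fingers":1},{"linear":[0.95,-0.1,0],"turn":[0,0,0],"fingers":1},{"linear":[0.95,-0.1,0],"turn":[0,0,0],"fingers":1}]'
python3 -m crank '[{"linear":[0.95,-0.1,0],"turn":[0,0,0],"fingers":1},{"linear":[0.95,-0.1,0],"turn":[0,0,0],"fingers":1},{"linear":[0.95,-0.1,0],"turn":[0,0,0],"fingers":1},{"linear":[0.95,-0.1,0],"turn":[0,0,0],"fingers":1},{"linear":[0.95,-0.1,0],"turn":[0,0,0],"fingers":1},{"linear":[0,0,0],"turn":[0,0,0],"fingers":1},{"linear":[0,0,0],"turn":[0,0,0],"fingers":1}]'
python3 - <<'E'
from h import *
go(.5816,.2508,.1205,np.pi/2-.13)
E
```

```text
t: 22.17
position: [0.5663, -0.2527, 0.2219]
tcp_rot: [0.753, 0.658, 0.0, 0.0]
wrist_force: [-0.9, -0.1, -2.9]
finger_gap: 0.268
finger_force: 30.0
t: 22.83
position: [0.571, -0.0606, 0.2216]
tcp_rot: [0.752, 0.66, 0.0, 0.0]
wrist_force: [0.4, 0.4, -2.7]
finger_gap: 0.268
finger_force: 30.0
t: 23.5
position: [0.5758, 0.1304, 0.2217]
tcp_rot: [0.752, 0.66, 0.0, 0.0]
wrist_force: [0.7, -0.5, -2.5]
finger_gap: 0.27
finger_force: 30.0
t: 24.08
position: [0.5787, 0.2494, 0.2212]
tcp_rot: [0.751, 0.66, -0.0, -0.0]
wrist_force: [-0.5, -0.0, -1.9]
finger_gap: 0.269
finger_force: 30.0
at [0.5787 0.2494 0.2212] psi 1.4425 | shift then turn [0.07 0.11 4.03] turn [-0.    0.    0.02] | shift after turn [0.07 0.11 4.03]
```

```bash
python3 -m crank '[{"linear":[0.06,0.1,0.7],"turn":[0,0,0],"fingers":1},{"linear":[0,0,0.9],"turn":[0,0,0],"fingers":1},{"linear":[0,0,0.9],"turn":[0,0,0],"fingers":1},{"linear":[0,0,0.8],"turn":[0,0,0],"fingers":1},{"linear":[0,0,0.5],"turn":[0,0,0],"fingers":1},{"linear":[0,0,0.1],"turn":[0,0,0],"fingers":1},{"linear":[0,0,0],"turn":[0,0,0],"fingers":1},{"linear":[0,0,0],"turn":[0,0,0],"fingers":1}]'
python3 -m crank '[{"linear":[0,0,0],"turn":[0,0,0],"fingers":1},{"linear":[0,0,0.04],"turn":[0,0,0],"fingers":1},{"linear":[0,0,0],"turn":[0,0,0],"fingers":1},{"linear":[0,0,0],"turn":[0,0,0],"fingers":1}]'
```

```text
t: 24.75
position: [0.5822, 0.2496, 0.1247]
tcp_rot: [0.752, 0.66, 0.001, 0.0]
wrist_force: [0.9, 0.3, -2.5]
finger_gap: 0.268
finger_force: 30.0
t: 25.08
position: [0.5817, 0.2498, 0.1228]
tcp_rot: [0.752, 0.66, 0.0, 0.0]
wrist_force: [-0.2, 0.3, -2.0]
finger_gap: 0.271
finger_force: 30.0
```

```bash
python3 -m crank '[{"linear":[0,0,0.05],"turn":[0,0,0],"fingers":1},{"linear":[0,0,0],"turn":[0,0,0],"fingers":1},{"linear":[0,0,0],"turn":[0,0,0],"fingers":1}]'
python3 -m crank '[{"linear":[0,0,0.03],"turn":[0,0,0],"fingers":1},{"linear":[0,0,0],"turn":[0,0,0],"fingers":1},{"linear":[0,0,0],"turn":[0,0,0],"fingers":1}]'
```

```text
t: 25.33
position: [0.5816, 0.2497, 0.1211]
tcp_rot: [0.752, 0.66, -0.0, -0.0]
wrist_force: [0.3, -0.5, -2.3]
finger_gap: 0.269
finger_force: 30.0
t: 25.58
position: [0.5817, 0.2497, 0.1205]
tcp_rot: [0.752, 0.66, 0.0, 0.0]
wrist_force: [-0.1, 0.7, -1.4]
finger_gap: 0.269
finger_force: 30.0
```

```bash
python3 -m crank '[{"linear":[0,0,0.03],"turn":[0,0,0],"fingers":1},{"linear":[0,0,0],"turn":[0,0,0],"fingers":1},{"linear":[0,0,0],"turn":[0,0,0],"fingers":1}]'
```

```text
t: 25.83
position: [0.5818, 0.2498, 0.1204]
tcp_rot: [0.752, 0.66, 0.0, 0.0]
wrist_force: [-4.1, -0.3, 6.5]
finger_gap: 0.269
finger_force: 30.0
```

```bash
python3 -m crank '[{"linear":[0,0,0],"turn":[0,0,0],"fingers":-1},{"linear":[0,0,0],"turn":[0,0,0],"fingers":-1},{"linear":[0,0,0],"turn":[0,0,0],"fingers":-1},{"linear":[0,0,0],"turn":[0,0,0],"fingers":-1},{"linear":[0,0,0],"turn":[0,0,0],"fingers":-1},{"linear":[0,0,-0.4],"turn":[0,0,0],"fingers":-1},{"linear":[0,0,-0.9],"turn":[0,0,0],"fingers":-1},{"linear":[0,0,-0.9],"turn":[0,0,0],"fingers":-1}]'
python3 -m crank '[{"linear":[0,0,-0.9],"turn":[0,0,0],"fingers":-1},{"linear":[0,0,-0.8],"turn":[0,0,0],"fingers":-1},{"linear":[-0.95,0.117,0],"turn":[0,0,0],"fingers":-1},{"linear":[-0.95,0.117,0],"turn":[0,0,0],"fingers":-1},{"linear":[-0.95,0.117,0],"turn":[0,0,0],"fingers":-1},{"linear":[-0.95,0.117,0],"turn":[0,0,0],"fingers":-1},{"linear":[-0.95,0.117,0],"turn":[0,0,0],"fingers":-1},{"linear":[-0.95,0.117,0],"turn":[0,0,0],"fingers":-1}]'
python3 -m crank '[{"linear":[-0.95,0.117,0],"turn":[0,0,0],"fingers":-1},{"linear":[-0.95,0.117,0],"turn":[0,0,0],"fingers":-1},{"linear":[-0.95,0.117,0],"turn":[0,0,0],"fingers":-1},{"linear":[-0.95,0.117,0],"turn":[0,0,0],"fingers":-1},{"linear":[-0.95,0.117,0],"turn":[0,0,0],"fingers":-1},{"linear":[-0.95,0.117,0],"turn":[0,0,0],"fingers":-1},{"linear":[-0.95,0.117,0],"turn":[0,0,0],"fingers":-1},{"linear":[-0.95,0.117,0],"turn":[0,0,0],"fingers":-1}]'
python3 -m crank '[{"linear":[-0.95,0.117,0],"turn":[0,0,0],"fingers":-1},{"linear":[-0.95,0.117,0],"turn":[0,0,0],"fingers":-1},{"linear":[-0.95,0.117,0],"turn":[0,0,0],"fingers":-1},{"linear":[-0.95,0.117,0],"turn":[0,0,0],"fingers":-1},{"linear":[-0.95,0.117,0],"turn":[0,0,0],"fingers":-1},{"linear":[-0.95,0.117,0],"turn":[0,0,0],"fingers":-1},{"linear":[-0.95,0.117,0],"turn":[0,0,0],"fingers":-1},{"linear":[-0.95,0.117,0],"turn":[0,0,0],"fingers":-1}]'
python3 -m crank '[{"linear":[-0.95,0.117,0.3],"turn":[0,0,0],"fingers":-1},{"linear":[-0.9,0.117,0.4],"turn":[0,0,0],"fingers":-1},{"linear":[0,0,0],"turn":[0,0,0],"fingers":-1},{"linear":[0,0,0],"turn":[0,0,0],"fingers":-1},{"linear":[0,0,0],"turn":[0,0,0],"fingers":-1}]'
python3 - <<'E'
from h import *
im=wshot("w9"); go(.5776,-.3241,.19,np.pi/2-.13); cv2.imwrite("pics/w9z.png",cv2.resize(im[110:290,160:360],None,fx=3,fy=3,interpolation=2))
E
```

```text
t: 26.5
position: [0.5814, 0.2496, 0.1753]
tcp_rot: [0.752, 0.66, -0.001, -0.0]
wrist_force: [-0.1, 1.2, 0.0]
finger_gap: 0.799
finger_force: 0.0
t: 27.17
position: [0.5805, 0.105, 0.218]
tcp_rot: [0.752, 0.66, 0.0, 0.0]
wrist_force: [0.7, -0.0, -0.0]
finger_gap: 1.0
finger_force: 0.0
t: 27.83
position: [0.5791, -0.0865, 0.2181]
tcp_rot: [0.752, 0.66, 0.0, 0.0]
wrist_force: [-0.6, 0.1, -0.8]
finger_gap: 0.999
finger_force: 0.0
t: 28.5
position: [0.5776, -0.2779, 0.218]
tcp_rot: [0.752, 0.66, 0.0, 0.0]
wrist_force: [0.3, 0.8, -0.6]
finger_gap: 0.997
finger_force: 0.0
t: 28.92
position: [0.5777, -0.3228, 0.2003]
tcp_rot: [0.751, 0.66, 0.0, 0.0]
wrist_force: [0.7, 0.5, -1.5]
finger_gap: 1.001
finger_force: 0.0
at [ 0.5778 -0.3226  0.2005] psi 1.4415 | shift then turn [-0.06 -0.    0.42] turn [0.01 0.   0.01] | shift after turn [-0.06 -0.    0.42]
```

View pics/w9z.png

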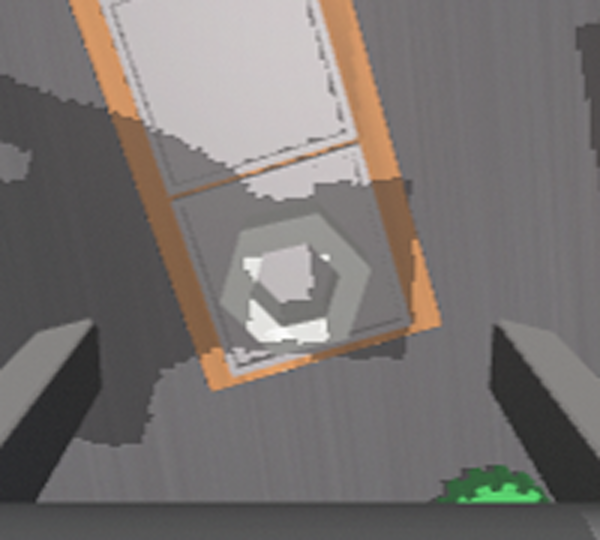

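```bash
python3 - <<'E'
from h import *
b=load("w9");z=lambda x,y:((x+.5)/3-.5+160,(y+.5)/3-.5+110)
P=onz(b,[z(222,297),z(243,225),z(318,213),z(370,270)],.033)[:,:2]; print(P.round(4),"edges",np.linalg.norm(np.diff(P,axis=0),axis=1).round(4),"LR",np.linalg.norm(P[3]-P[0]).round(4))
c=(P[0]+P[3])/2; print("centre",c)
for i in range(3):
    d=P[i+1]-P[i]; print("normal angle deg",np.degrees(np.arctan2(d[0],-d[1]))%180)
d=P[3]-P[0]; print("LR-30",np.degrees(np.arctan2(d[1],d[0]))-30)
print("green",onz(b,[z(495,480)],.02).round(3))
for n in(-8,-10): 
    a=np.radians(n)
    go(c[0],c[1],.115,np.pi/2+a)
E
```

```text
[[ 0.5532 -0.3255]
 [ 0.5635 -0.3025]
 [ 0.5877 -0.3017]
 [ 0.6022 -0.3226]] edges [0.0251 0.0243 0.0254] LR 0.0491
centre [ 0.57768173 -0.32401762]
normal angle deg 155.822590885772
normal angle deg 91.86354839627478
normal angle deg 34.68289318306371
LR-30 -26.642055335388584
green [[ 0.64  -0.411  0.02 ]]
at [ 0.5778 -0.3226  0.2005] psi 1.4415 | shift then turn [-0.06 -0.    3.42] turn [0.01 0.   0.12] | shift after turn [-0.06  0.    3.42]
at [ 0.5778 -0.3226  0.2005] psi 1.4415 | shift then turn [-0.06 -0.    3.42] turn [0.01 0.   0.52] | shift after turn [-0.06  0.    3.42]
```

```bash
python3 -m crank '[{"linear":[-0.06,0,0],"turn":[0,0,0.93],"fingers":-0.5},{"linear":[0,0,0.3],"turn":[0,0,0.93],"fingers":-0.5},{"linear":[0,0,0.8],"turn":[0,0,0.93],"fingers":-0.5},{"linear":[0,0,0.8],"turn":[0,0,0.93],"fingers":-0.5},{"linear":[0,0,0.8],"turn":[0,0,0],"fingers":-0.5},{"linear":[0,0,0.6],"turn":[0,0,0],"fingers":-0.5},{"linear":[0,0,0.1],"turn":[0,0,0],"fingers":-0.5},{"linear":[0,0,0],"turn":[0,0,0],"fingers":-0.5}]' 35
python3 -m crank '[{"linear":[0,0,0],"turn":[0,0,0],"fingers":-0.5},{"linear":[0,0,0],"turn":[0,0,0],"fingers":-0.5},{"linear":[0,0,0],"turn":[0,0,0],"fingers":-0.5}]'
python3 - <<'E'
from h import *
go(.5777,-.3240,.1155,np.pi/2-np.radians(26))
E
```

```text
t: 29.63
position: [0.5775, -0.324, 0.1146]
tcp_rot: [0.848, 0.53, -0.0, -0.0]
wrist_force: [0.0, 0.3, 0.7]
finger_gap: 0.75
finger_force: 0.0
t: 29.88
position: [0.5778, -0.3249, 0.116]
tcp_rot: [0.848, 0.53, 0.0, 0.001]
wrist_force: [0.5, -0.3, 0.2]
finger_gap: 0.75
finger_force: 0.0
at [ 0.5778 -0.3249  0.116 ] psi 1.1163 | shift then turn [ 0.03 -0.02  0.02] turn [ 0.02  0.   -0.01] | shift after turn [ 0.03 -0.02  0.02]
```

```bash
python3 -m crank '[{"linear":[0.03,0,0],"turn":[0,0,0],"fingers":1},{"linear":[0,0,0],"turn":[0,0,0],"fingers":1},{"linear":[0,0,0],"turn":[0,0,0],"fingers":1},{"linear":[0,0,0],"turn":[0,0,0],"fingers":1},{"linear":[0,0,0],"turn":[0,0,0],"fingers":1},{"linear":[0,0,0],"turn":[0,0,0],"fingers":1},{"linear":[0,0,0],"turn":[0,0,0],"fingers":1}]' 35
python3 - <<'E'
from h import *
go(.5906,.3202,.22,np.pi/2-.13)
E
```

```text
t: 30.47
position: [0.5777, -0.3242, 0.1147]
tcp_rot: [0.848, 0.53, 0.0, 0.0]
wrist_force: [-0.5, -0.6, 1.6]
finger_gap: 0.464
finger_force: 34.8
at [ 0.5777 -0.3242  0.1147] psi 1.1161 | shift then turn [ 23.38 -10.86  -4.21] turn [ 0.    0.   -3.72] | shift after turn [25.62 -2.83 -4.21]
```

```bash
python3 -m crank '[{"linear":[0,0,-0.5],"turn":[0,0,0],"fingers":1},{"linear":[0,0,-0.9],"turn":[0,0,0],"fingers":1},{"linear":[0,0,-0.9],"turn":[0,0,0],"fingers":1},{"linear":[0,0,-0.9],"turn":[0,0,0],"fingers":1},{"linear":[0,0,-0.9],"turn":[0,0,-0.93],"fingers":1},{"linear":[0,0,-0.1],"turn":[0,0,-0.93],"fingers":1},{"linear":[0,0,0],"turn":[0,0,-0.93],"fingers":1},{"linear":[0,0,0],"turn":[0,0,-0.93],"fingers":1}]'
python3 -m crank '[{"linear":[0.95,-0.105,0],"turn":[0,0,0],"fingers":1},{"linear":[0.95,-0.105,0],"turn":[0,0,0],"fingers":1},{"linear":[0.95,-0.105,0],"turn":[0,0,0],"fingers":1},{"linear":[0.95,-0.105,0],"turn":[0,0,0],"fingers":1},{"linear":[0.95,-0.105,0],"turn":[0,0,0],"fingers":1},{"linear":[0.95,-0.105,0],"turn":[0,0,0],"fingers":1},{"linear":[0.95,-0.105,0],"turn":[0,0,0],"fingers":1},{"linear":[0.95,-0.105,0],"turn":[0,0,0],"fingers":1}]'
python3 -m crank '[{"linear":[0.95,-0.105,0],"turn":[0,0,0],"fingers":1},{"linear":[0.95,-0.105,0],"turn":[0,0,0],"fingers":1},{"linear":[0.95,-0.105,0],"turn":[0,0,0],"fingers":1},{"linear":[0.95,-0.105,0],"turn":[0,0,0],"fingers":1},{"linear":[0.95,-0.105,0],"turn":[0,0,0],"fingers":1},{"linear":[0.95,-0.105,0],"turn":[0,0,0],"fingers":1},{"linear":[0.95,-0.105,0],"turn":[0,0,0],"fingers":1},{"linear":[0.95,-0.105,0],"turn":[0,0,0],"fingers":1}]'
python3 -m crank '[{"linear":[0.95,-0.105,0],"turn":[0,0,0],"fingers":1},{"linear":[0.95,-0.105,0],"turn":[0,0,0],"fingers":1},{"linear":[0.95,-0.105,0],"turn":[0,0,0],"fingers":1},{"linear":[0.95,-0.105,0],"turn":[0,0,0],"fingers":1},{"linear":[0.95,-0.105,0],"turn":[0,0,0],"fingers":1},{"linear":[0.95,-0.105,0],"turn":[0,0,0],"fingers":1},{"linear":[0.95,-0.105,0],"turn":[0,0,0],"fingers":1},{"linear":[0.95,-0.105,0],"turn":[0,0,0],"fingers":1}]'
python3 -m crank '[{"linear":[0.95,-0.105,0],"turn":[0,0,0],"fingers":1},{"linear":[0.95,-0.105,0],"turn":[0,0,0],"fingers":1},{"linear":[0.9,-0.105,0],"turn":[0,0,0],"fingers":1},{"linear":[0,0,0],"turn":[0,0,0],"fingers":1},{"linear":[0,0,0],"turn":[0,0,0],"fingers":1}]'
python3 - <<'E'
from h import *
go(.5906,.3202,.1117,np.pi/2-.13)
E
```

```text
t: 31.13
position: [0.5777, -0.3242, 0.221]
tcp_rot: [0.75, 0.661, 0.0, 0.001]
wrist_force: [-0.2, 0.7, -1.7]
finger_gap: 0.466
finger_force: 34.8
t: 31.8
position: [0.5813, -0.1319, 0.2205]
tcp_rot: [0.752, 0.66, 0.0, 0.0]
wrist_force: [-0.7, -0.4, -0.8]
finger_gap: 0.463
finger_force: 34.8
t: 32.47
position: [0.5851, 0.0593, 0.2205]
tcp_rot: [0.752, 0.66, 0.0, 0.0]
wrist_force: [-0.1, -0.1, -1.4]
finger_gap: 0.466
finger_force: 34.8
t: 33.13
position: [0.5889, 0.2504, 0.2205]
tcp_rot: [0.752, 0.66, 0.0, 0.0]
wrist_force: [-0.2, -0.6, -0.8]
finger_gap: 0.465
finger_force: 34.8
t: 33.55
position: [0.59, 0.3204, 0.22]
tcp_rot: [0.751, 0.66, -0.0, 0.0]
wrist_force: [0.3, -1.0, -1.9]
finger_gap: 0.465
finger_force: 34.8
at [0.59   0.3204 0.22  ] psi 1.4425 | shift then turn [-0.    0.02  4.33] turn [-0.    0.    0.02] | shift after turn [-0.    0.02  4.33]
```

```bash
python3 -m crank '[{"linear":[0,0.02,0.8],"turn":[0,0,0],"fingers":1},{"linear":[0,0,0.9],"turn":[0,0,0],"fingers":1},{"linear":[0,0,0.9],"turn":[0,0,0],"fingers":1},{"linear":[0,0,0.9],"turn":[0,0,0],"fingers":1},{"linear":[0,0,0.5],"turn":[0,0,0],"fingers":1},{"linear":[0,0,0.2],"turn":[0,0,0],"fingers":1},{"linear":[0,0,0],"turn":[0,0,0],"fingers":1},{"linear":[0,0,0],"turn":[0,0,0],"fingers":1}]'
python3 -m crank '[{"linear":[0,0,0],"turn":[0,0,0],"fingers":1},{"linear":[0,0,0.03],"turn":[0,0,0],"fingers":1},{"linear":[0,0,0],"turn":[0,0,0],"fingers":1},{"linear":[0,0,0],"turn":[0,0,0],"fingers":1}]'
```

```text
t: 34.22
position: [0.5914, 0.3194, 0.1159]
tcp_rot: [0.752, 0.66, 0.001, 0.0]
wrist_force: [-0.1, -0.3, -1.3]
finger_gap: 0.463
finger_force: 34.8
t: 34.55
position: [0.591, 0.3197, 0.1144]
tcp_rot: [0.752, 0.66, 0.0, 0.0]
wrist_force: [-0.0, 0.4, -2.1]
finger_gap: 0.466
finger_force: 34.8
```

```bash
python3 -m crank '[{"linear":[0,0,0.06],"turn":[0,0,0],"fingers":1},{"linear":[0,0,0],"turn":[0,0,0],"fingers":1},{"linear":[0,0,0],"turn":[0,0,0],"fingers":1}]'
python3 -m crank '[{"linear":[0,0,0.03],"turn":[0,0,0],"fingers":1},{"linear":[0,0,0],"turn":[0,0,0],"fingers":1},{"linear":[0,0,0],"turn":[0,0,0],"fingers":1}]'
```

```text
t: 34.8
position: [0.5908, 0.3196, 0.1123]
tcp_rot: [0.752, 0.66, -0.0, -0.0]
wrist_force: [-0.2, 0.3, -1.0]
finger_gap: 0.463
finger_force: 34.8
t: 35.05
position: [0.5909, 0.3196, 0.1118]
tcp_rot: [0.752, 0.66, 0.0, 0.0]
wrist_force: [0.7, 0.6, -0.6]
finger_gap: 0.463
finger_force: 34.8
```

```bash
python3 -m crank '[{"linear":[0,0,0.03],"turn":[0,0,0],"fingers":1},{"linear":[0,0,0],"turn":[0,0,0],"fingers":1},{"linear":[0,0,0],"turn":[0,0,0],"fingers":1}]'
```

```text
t: 35.3
position: [0.5909, 0.3196, 0.1117]
tcp_rot: [0.752, 0.66, 0.0, 0.0]
wrist_force: [-3.8, -1.5, 5.9]
finger_gap: 0.465
finger_force: 34.8
```

Contact. I'll release, lift, back away and look.

```bash
python3 -m crank '[{"linear":[0,0,0],"turn":[0,0,0],"fingers":-1},{"linear":[0,0,0],"turn":[0,0,0],"fingers":-1},{"linear":[0,0,0],"turn":[0,0,0],"fingers":-1},{"linear":[0,0,0],"turn":[0,0,0],"fingers":-1},{"linear":[0,0,0],"turn":[0,0,0],"fingers":-1},{"linear":[0,0,-0.4],"turn":[0,0,0],"fingers":-1},{"linear":[0,0,-0.9],"turn":[0,0,0],"fingers":-1},{"linear":[0,0,-0.9],"turn":[0,0,0],"fingers":-1}]'
python3 -m crank '[{"linear":[0,0,-0.9],"turn":[0,0,0],"fingers":-1},{"linear":[0,0,-0.9],"turn":[0,0,0],"fingers":-1},{"linear":[-0.9,0.1,-0.7],"turn":[0,0,0],"fingers":-1},{"linear":[-0.9,0.1,-0.7],"turn":[0,0,0],"fingers":-1},{"linear":[-0.9,0.1,0],"turn":[0,0,0],"fingers":-1},{"linear":[-0.9,0.1,0],"turn":[0,0,0],"fingers":-1},{"linear":[-0.9,0.1,0],"turn":[0,0,0],"fingers":-1},{"linear":[-0.9,0.1,0],"turn":[0,0,0],"fingers":-1}]'
python3 -m crank '[{"linear":[0,0,0],"turn":[0,0,0],"fingers":-1},{"linear":[0,0,0],"turn":[0,0,0],"fingers":-1}]'
python3 - <<'E'
from h import *
wshot("w10")
E
```

```text
t: 35.97
position: [0.5906, 0.3194, 0.1665]
tcp_rot: [0.752, 0.66, -0.001, -0.0]
wrist_force: [0.8, 0.2, 0.3]
finger_gap: 0.984
finger_force: 0.0
t: 36.63
position: [0.5881, 0.1827, 0.2469]
tcp_rot: [0.752, 0.66, 0.0, 0.0]
wrist_force: [0.4, 0.3, 0.5]
finger_gap: 1.0
finger_force: 0.0
t: 36.8
position: [0.5884, 0.183, 0.2468]
tcp_rot: [0.752, 0.659, 0.0, 0.0]
wrist_force: [-0.7, -0.7, 0.6]
finger_gap: 1.0
finger_force: 0.0
```

View pics/w10.png

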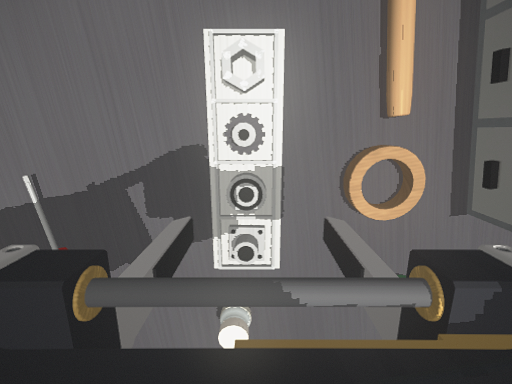

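The tray holds, from left to right, nut (243,67), gear (244,133), bearing (247,193) and flange (246,245). Each part lies flat in its own pocket and nothing touches the gripper.

```bash
python3 -c "
from cell import env
print(env.finish_job())"
```

```text
the job is handed in; nothing more can be done
None
```

I handed in the job after about 37 s: the tray holds nut, gear, bearing and flange from left to right, the reverse of the board, and in the last picture each part lies flat in its own pocket.

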